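# Hang a bookmark caddy on the display rail

### The job

Pick up the blue bookmark caddy by its white grip post, enter the steel head on its back into the open end of the aluminium display rail and slide it gently along until it has pushed past the rail's spring catch and the catch has snapped down behind it. Then let go, so that the caddy hangs locked between the catch and the sprung bumper; do not ram it against the stop or shove it at the rail, and leave the mug, the books and the stamp where they are.

Things in the scene. Friction and masses are not known exactly. Their poses are not given: they have to be found in the camera images.
- caddy: Loose open blue box of bookmarks, 48 mm (x) by 64 mm (y), 64 mm tall, 0.2 to 0.33 kg, standing on the table. Origin: centre of its underside; z up, +x away from its back. A white grip post stands in it and a T-shaped steel head sticks out of its back (-x). It hangs with its axes parallel to the rail stand's; let go, it settles up to 2 mm and leans up to 6 degrees.
- caddy_grip (a point): Place to pinch the white grip post: on its centre line (caddy frame -4, 0, 92 mm). The post is 22 mm along caddy x and 26 mm along y, its top 108 mm above the underside. Close the fingers along caddy y, tips kept above the box rim (64 mm).
- caddy_head (a point): Centre of the head's upright flange (caddy frame -35, 0, 50 mm), axes as the caddy's: 6 mm thick (x), 30 mm tall (z), 44 mm long (y). Its -y end goes into the rail first; the last 4 mm there are a slimmer nose, 3.5 mm thick, 24 mm tall. A neck 7 mm tall and 36 mm long joins it to the box's back, 8 mm away.
- rail: Fixed stand: plywood base 130 x 260 x 12 mm, two dark posts on its -x side, and an aluminium C-channel along the stand's y axis, from a black end cap at y = -150 mm to the open mouth at y = +150 mm. Origin: on the table under the channel's middle; z up. Channel outside 16.5 mm (x) by 41.5 mm (z), walls 4 mm, centre line at x = 0, z = 110 mm. The caddy hangs on the +x side.
- rail_mouth (a point): Centre of the channel's open end (stand frame 0, 150, 110 mm), axes as the stand's. Cavity 8.5 mm (x) by 33.5 mm (z); a slot 12 mm tall, at mid height of the +x face, runs its whole length. The head enters here moving along -y, its centre on the centre line.
- catch (a joint): Angle of the spring catch, a 30 mm pawl sloping from the channel's roof away from the mouth. 0 = down; a flange passing under lifts it to 0.2 to 0.35 rad with a few N of drag; it snaps back behind the flange's end. It sits in a red saddle on the channel (88 mm long, 10 mm above it), clamped where you must find it by feel or sight: the pawl's tip is 120 to 200 mm from the mouth.
- bumper (a joint): Travel (m) of the sprung yellow bumper in the channel, 40 mm beyond the catch's tip, in the same saddle: 0 = out, 0.010 = hard stop. Pushes back with 3 N + 0.5 N per mm (+ 0.1 N per mm/s, damped). The flange meets it before the catch snaps, which happens at about 5.5 mm; let go, the caddy springs back to 3 or 4 mm, held by the catch. Hard stop: force rises steeply.
- mug: White cup without handle, 68 mm across and tall. Origin at the centre of its underside. Not to be disturbed.
- books: Pile of three books, 110 x 170 mm and 54 mm tall. Origin at the centre of its underside. Not to be disturbed.
- stamp: Hand stamp, black base 45 x 28 mm with a dark wooden knob, 61 mm tall. Origin at the centre of its underside. Not to be disturbed.
Not all that is in view belongs to the job. Of the things that look like the caddy, the smaller one is meant.

How it is judged:
By the outcome, as a careful person would: the job done as asked, in the order asked, and still so for the second after the job is handed in, with the robot touching nothing.
It also fails if it takes over 61 s, if anything falls off the work surface, if the arm or the gripper's body presses on something with over 40 N, if the wrist force passes 120 N, or if a joint passes its speed limit or range.

### The arm

A 6-joint arm with a two-finger parallel gripper is mounted at the origin on the work surface. World frame = base frame: x ahead of the robot, y to its left, z up, the work surface at z = 0. Lengths are in m, angles in rad, forces in N, time in s.
With the tool pointing down it reaches from about 0.35 to 0.725 m from the base axis. Payload 6 kg.
Tool frame: the origin (TCP) lies at the very end of the fingers, on their centre line; the grasp point (between the pads) lies 19 mm behind it; z points along the fingers, y is the line along which they close (so a half turn about z gives the same grasp; the last joint's range is limited). The gripper opens to 85 mm and grips with 20 to 120 N. Pads are 22 mm wide; open, the fingers measure 114 mm over their backs; the gripper's body (76 mm by 85 mm) begins 54 mm behind the grasp point. The pads swing forward as they close: fully open they stand 13 mm farther back than shut.
Start: joints at [-0.772, 0.04, 0.085, 0, -1.615, -0.334], TCP at [0.269, -0.536, 0.208] pointing down, gripper open.
Joint ranges: [-2.56, 2.56], [-1.29, 2.01], [-1.08, 1.49], [-3.29, 1.98], [-2.81, -0.18], [-2.99, 2.99]. Speed limits (rad/s): [2.57, 2.57, 3.01, 3.14, 3.14, 3.14].

### API

Orientations are given as a unit quaternion [x, y, z, w].
In Python, from cell import arm gives the robot as it stands. Calls block until the motion is done:
- arm.reach(position, orientation): joint-space move of the TCP to a pose.
- arm.move_linear(position, orientation=None, speed=0.15, contact_N=None): straight line of the TCP; orientation=None keeps the orientation; speed is the mean speed in m/s. With contact_N (N) it stops when the force on the tool has changed by that much, and returns True; else False.
- arm.goto_joints(angles): joint-space move.
- arm.gripper_to(opening, grasp_force=None): opening from 0.0 (shut) to 1.0 (fully open); grasp_force is the grip in N (None keeps the last); returns when the fingers have stopped.
- arm.dwell(seconds).
- arm.solve_ik(position, orientation): joint angles nearest the present ones, or None.
- arm.get_state(): the state.
- arm.get_image(name): name is "scene" or "side" or "wrist"; returns the picture (400x640x3 uint8, red, green, blue); there is no depth.
- arm.get_calibration(name): a dict with "intrinsics" (3x3 intrinsics, pixels), "rvec" (rotation vector, rad) and "tvec" (3), from world to camera coordinates, as OpenCV has them. Camera axes: x right, y down, z forward; pixel columns grow to the right and rows downward; lengths in m; the calibration is good to about 2 mm. A picture is of the moment at which its call begins: read the wrist's pose just before it. get_calibration takes no time and is no camera call; for the wrist camera it gives the pose at the moment of the call.
A pose or a line that the arm cannot do raises arm.MotionError and nothing moves.
- arm.job_done(): hands the job in; it is judged then, once.
The state is a dict: "time": time; "joint_pos": joint angles; "dq": joint speeds; "joint_torque": joint torques, N m; "position": TCP position; "eef_rot": TCP orientation; "contact_force": force on the tool from outside, world axes, zero at the start; "moment": the same for the moment, N m; "width": opening from 0.0 (shut) to 1.0 (fully open); "grasp_force": force on a finger pad.
Only numpy, scipy, OpenCV 4.12 (cv2) and the standard library are available. Lean on these libraries where they do the work, as an engineer would, in place of code of your own. Each camera call takes 0.05 s, during which the arm holds its last target. There are 200 camera calls.

## Working session

There is one attempt and no reset: what is moved stays moved. The work goes in short steps, each a Python script; the robot and the scene stay as the last script left them, time stands still between calls to the robot, and variables do not carry over. Pictures are saved under pics/ and viewed, at most 10 in all, crops included, and the job is handed in when it is done.

```bash
mkdir -p pics; cat > h.py <<'E'
import numpy as np, cv2
from cell import arm
from scipy.spatial.transform import Rotation as R
def cal(n):
    c=arm.get_calibration(n); return np.array(c["intrinsics"],float),cv2.Rodrigues(np.array(c["rvec"],float))[0],np.array(c["tvec"],float).ravel()
def ray(C,u,v):
    K,Rm,t=C; d=Rm.T@np.linalg.inv(K)@[u,v,1]; return -Rm.T@t,d/np.linalg.norm(d)
def plane(C,u,v,z):
    o,d=ray(C,u,v); return o+d*(z-o[2])/d[2]
def tri(C1,p1,C2,p2):
    o1,d1=ray(C1,*p1);o2,d2=ray(C2,*p2)
    s=np.linalg.lstsq(np.c_[d1,-d2],o2-o1,rcond=None)[0]
    a=o1+s[0]*d1;b=o2+s[1]*d2; return (a+b)/2,np.linalg.norm(a-b)
def proj(C,p):
    K,Rm,t=C; q=K@(Rm@np.asarray(p,float)+t); return q[:2]/q[2]
def snap(n,f):
    im=arm.get_image(n); cv2.imwrite(f,im[:,:,::-1]); return im
E
python3 - <<'E'
from h import *
for n in("scene","side"):
    snap(n,f"pics/{n}0.png"); C=cal(n); print(n,-C[1].T@C[2],C[1][2])
print(arm.get_state())
E
```

```text
scene [1.02023846 0.34855018 0.97649737] [-0.45686503 -0.34262726 -0.8209025 ]
side [0.18186596 0.96588496 0.75459563] [ 0.30640989 -0.78875202 -0.53290078]
{'time': 0.1, 'joint_pos': array([-7.72336374e-01,  4.07865414e-02,  8.39123778e-02, -4.02534627e-04,
       -1.61551282e+00, -3.33698097e-01]), 'dq': array([-0.00204357, -0.00181144,  0.00313005,  0.00149566,  0.00099787,
        0.00062863]), 'joint_torque': array([-4.07158892e-03, -3.69343293e+01,  3.48281515e+01,  6.95186779e+00,
       -4.64219003e-03,  2.83083909e-05]), 'position': array([ 0.26883581, -0.53602868,  0.20756111]), 'eef_rot': array([-2.30303627e-01,  9.73118475e-01,  7.79106773e-04, -2.56848330e-04]), 'contact_force': array([ 0.36111622,  0.22539836, -0.43905887]), 'moment': array([-0.04330618,  0.04217833,  0.05380718]), 'grasp_force': 0.0, 'width': 0.9970952367825306}
```

View pics/scene0.png

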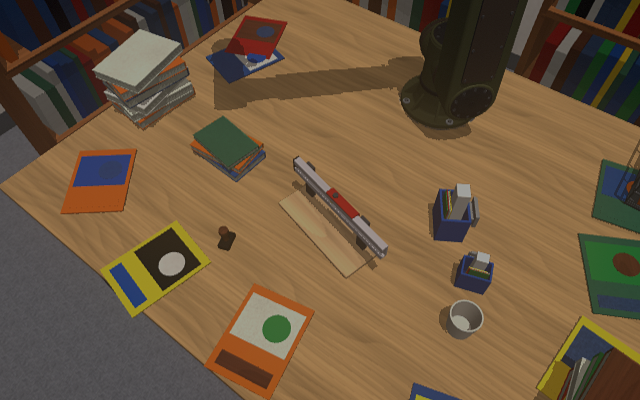

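View pics/side0.png

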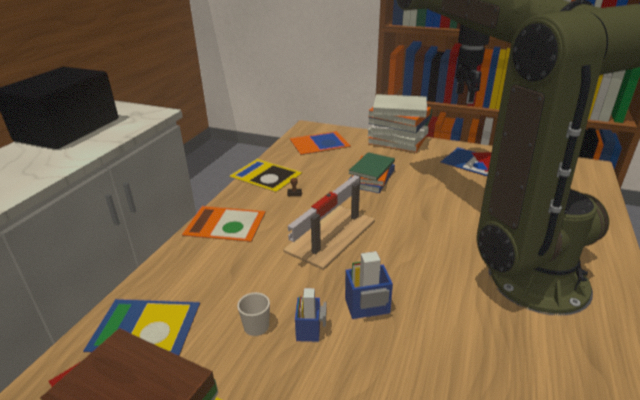

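Two caddy-like boxes: the larger at scene (455,215) / side (369,290), and the smaller at scene (474,272) / side (308,317). The smaller one, beside the mug, is meant. The rail's mouth seems to be the end nearer the caddies, at scene (384,252) / side (292,235). I'll confirm both in enlarged crops.

```bash
python3 - <<'E'
import cv2
a=cv2.imread("pics/scene0.png")[145:335,280:500];cv2.imwrite("pics/c1.png",cv2.resize(a,None,fx=3.6,fy=3.1,interpolation=cv2.INTER_CUBIC)) if 0 else cv2.imwrite("pics/c1.png",cv2.resize(a,None,fx=3,fy=3,interpolation=cv2.INTER_CUBIC))
a=cv2.imread("pics/side0.png")[165:345,225:425];cv2.imwrite("pics/c2.png",cv2.resize(a,None,fx=3,fy=3,interpolation=cv2.INTER_CUBIC))
E
```

```text
(no output)
```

View pics/c1.png

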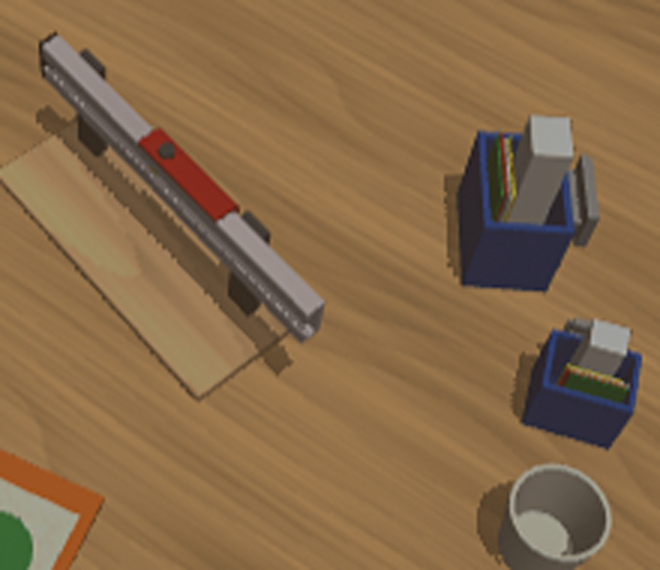

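View pics/c2.png

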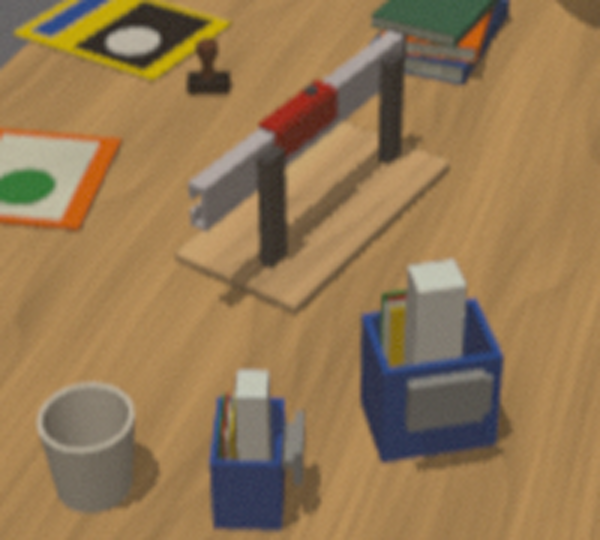

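Crops confirm it. Crop 1 shows the open mouth at (312,320), the black cap at (46,50) and the red saddle at (188,175). The small caddy's post top is centred at (610,337), with its head behind it at (578,327). The bigger box is a decoy. Now for the numbers.

```bash
python3 - <<'E'
from h import *
S=cal("scene");D=cal("side")
s=lambda u,v:(280+u/3,145+v/3)
d=lambda u,v:(225+u/3,165+v/3)
P=lambda n,p,z,C=S:print(n,np.round(plane(C,*p,z)*1000,1))
for p in[(596,322),(630,327),(626,352),(590,348)]:P("post",s(*p),.108)
P("post ctr",s(610,337),.108);P("post ctr side",d(253,376),.108,D)
for p in[(555,332),(640,358),(537,385),(625,412)]:P("rim",s(*p),.064)
for p in[(522,425),(608,447)]:P("bot",s(*p),0)
for p in[(217,525),(282,526)]:P("bot side",d(*p),0,D)
for n,p in dict(mouthback=(324,299),mouthfront=(304,320),capback=(60,35),capfront=(44,50),sad1=(150,130),sad2=(240,205)).items():P(n,s(*p),.13075 if n[0]!='s' else .14075)
for n,p in dict(mouthback=(205,187),mouthfront=(191,187),capR=(403,38),capL=(388,35)).items():P("side "+n,d(*p),.13075,D)
for p in[(0,180),(197,398),(290,333)]:P("base",s(*p),.012)
for p in[(178,258),(295,308),(448,163)]:P("base side",d(*p),.012,D)
P("mug rim",s(560,515),.068)
E
```

```text
post [454.1 323.6 108. ]
post [443.5 344.  108. ]
post [462.7 350.3 108. ]
post [474.8 329.4 108. ]
post ctr [458.9 336.5 108. ]
post ctr side [459.5 331.7 108. ]
rim [450.7 302.4  64. ]
rim [432.9 360.5  64. ]
rim [496.1 311.8  64. ]
rim [477.6 370.5  64. ]
bot [495.2 315.7   0. ]
bot [472.7 374.4   0. ]
bot side [473.1 372.5   0. ]
bot side [430.3 357.7   0. ]
mouthback [564.3 168.8 130.7]
mouthfront [586.  166.7 130.8]
capback [ 490.9 -119.6  130.8]
capfront [ 509.9 -120.   130.8]
sad1 [527.6  -5.8 140.7]
sad2 [541.7  83.3 140.7]
side mouthback [565.3 170.  130.8]
side mouthfront [575.7 173.7 130.8]
side capR [ 489.2 -110.5  130.8]
side capL [ 504.  -111.3  130.8]
base [ 566.4 -128.2   12. ]
base [627.5 113.7  12. ]
base [540.8 138.8  12. ]
base side [617.3 123.7  12. ]
base side [498.7 151.   12. ]
base side [436.4 -96.3  12. ]
mug rim [574.  368.8  68. ]
```

```bash
cat >> h.py <<'E'
def q(yaw,flip=False):
    "tool down, tool y along the y axis of a frame with this yaw"
    y=np.array([-np.sin(yaw),np.cos(yaw),0])*(-1 if flip else 1); z=np.array([0,0,-1.])
    return R.from_matrix(np.c_[np.cross(y,z),y,z]).as_quat()
E
python3 - <<'E'
from h import *
st=arm.get_state();T=R.from_quat(st["eef_rot"]).as_matrix();C=cal("wrist")
print("cam in tool",T.T@(-C[1].T@C[2]-st["position"]),"axis",T.T@C[1][2],"right",T.T@C[1][0],C[0][0,0])
S=cal("scene");D=cal("side")
print("big post",tri(S,(280+550/3,145+137/3),D,(225+437/3,165+275/3)),"small",tri(S,(280+610/3,145+337/3),D,(225+253/3,165+376/3)))
for f in(0,1):
  for p,y in(([.459,.335,.3],.361),([.613,.209,.2],-.249),([.565,.02,.133],-.249)):
    j=arm.solve_ik(p,q(y,f));print(f,p,None if j is None else np.round(j,2))
E
```

```text
cam in tool [ 0.08450505 -0.00085791 -0.16533871] axis [-0.32589099  0.00226741  0.94540463] right [ 4.00115073e-04  9.99997365e-01 -2.26042173e-03] 324.91441405050216
big post (array([0.36129297, 0.22997991, 0.14499632]), np.float64(0.00028581031568911537)) small (array([0.45912967, 0.33552389, 0.11036619]), np.float64(0.002882486054914181))
0 [0.459, 0.335, 0.3] [ 0.98 -0.01  0.2   0.   -1.78 -2.19]
0 [0.613, 0.209, 0.2] [ 0.64  0.17  0.2   0.   -1.61 -2.46]
0 [0.565, 0.02, 0.133] [ 0.39 -0.05 -0.14  0.   -1.48 -2.21]
1 [0.459, 0.335, 0.3] [ 0.98 -0.01  0.2   0.   -1.78  0.95]
1 [0.613, 0.209, 0.2] [ 0.64  0.17  0.2   0.   -1.61  0.68]
1 [0.565, 0.02, 0.133] [ 0.39 -0.05 -0.14  0.   -1.48  0.93]
```

```bash
python3 - <<'E'
from h import *
S=cal("scene");D=cal("side")
print("stack top",tri(S,(140,50),D,(400,103)))
arm.move_linear([.30,-.50,.33],speed=.25)
arm.reach([.596,.16,.27],q(-.249)); arm.dwell(.2)
C=cal("wrist");snap("wrist","pics/w1.png");np.save("w1.npy",np.array(C,dtype=object),allow_pickle=True)
arm.reach([.459,.335,.27],q(.361)); arm.dwell(.2)
C=cal("wrist");snap("wrist","pics/w2.png");np.save("w2.npy",np.array(C,dtype=object),allow_pickle=True)
print(arm.get_state()["time"])
a,b=cv2.imread("pics/w1.png"),cv2.imread("pics/w2.png")
cv2.imwrite("pics/w12.png",np.hstack([cv2.resize(a,(400,250)),cv2.resize(b,(400,250))])) if 0 else cv2.imwrite("pics/w12.png",np.vstack([a[:300],b[:300]]))
E
```

```text
stack top (array([ 0.49358204, -0.65401502,  0.16737216]), np.float64(0.020594107356478427))Traceback (most recent call last):
  File "<stdin>", line 6, in <module>
ValueError: could not broadcast input array from shape (3,3) into shape (3,)
```

```bash
python3 - <<'E'
from h import *
import pickle
C1=cal("wrist");st=arm.get_state();print(st["position"],st["time"])
arm.reach([.459,.335,.27],q(.361)); arm.dwell(.2)
C2=cal("wrist");snap("wrist","pics/w2.png");pickle.dump((C1,C2),open("w.pkl","wb"))
print(arm.get_state()["time"])
a,b=cv2.imread("pics/w1.png"),cv2.imread("pics/w2.png")
cv2.imwrite("pics/w12.png",np.vstack([a[:300],b[:300]]))
E
```

```text
[0.59610295 0.15962439 0.27006996] 3.5917
4.7333
```

View pics/w12.png

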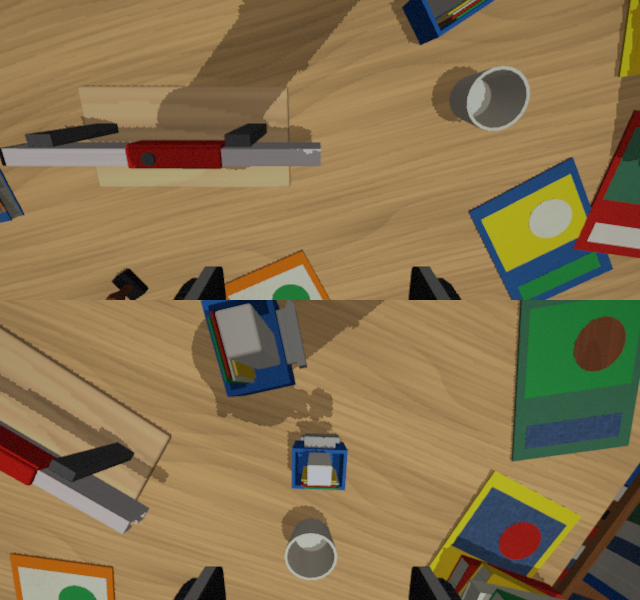

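w1 shows the rail along row ~157 with the mouth at column ~320. w2 shows the caddy at (320,165), head up at (321,140), post top at (320,165). I'll enlarge both in one picture.

```bash
python3 - <<'E'
import cv2,numpy as np
a=cv2.imread("pics/w1.png")[130:180,200:333];b=cv2.imread("pics/w2.png")[128:198,255:388]
cv2.imwrite("pics/z.png",np.vstack([cv2.resize(x,None,fx=4.8,fy=4.8,interpolation=cv2.INTER_LINEAR) for x in(a,b)]))
g=cv2.cvtColor(cv2.imread("pics/w1.png"),6)
for c in(240,270,300,314):print(c,g[135:175,c])
print(g[147,305:330],g[158,305:330])
E
```

```text
240 [ 43  43  43  44  42  45  43  42  42  42  42  48  71  80 104 115 115 114
 114 113 114 114 114 115 115 115 115 115 115 114 114 110 107 105 140 153
 154 153 155 154]
270 [ 99  97 100  96  98 100  99  85  77  77  78  77  78  81 106 115 113 114
 114 115 117 115 113 117 115 117 115 114 115 114 115 144 155 154 154 154
 155 155 156 157]
300 [ 91  90  90  92  89  89  92  82  76  78  75  78  75  91 110 116 116 113
 115 114 114 115 115 115 115 116 114 114 115 112 113 132 134 129 131 135
 136 136 137 136]
314 [133 132 131 133 142 146 144 108  76  78  75  78  77  96 155 138 115 116
 116 114 115 115 114 114 115 115 115 113 114 115 114 128 137 141 139 138
 138 135 134 133]
[ 76  79  76  75  80  76  78  78  79  77  76  78  77  79  78 103 133 140
 141 142 141 143 142 142 141] [115 112 114 113 115 116 114 113 113 114 112 114 115 112 112 123 135 139
 140 142 144 144 144 143 142]
```

View pics/z.png

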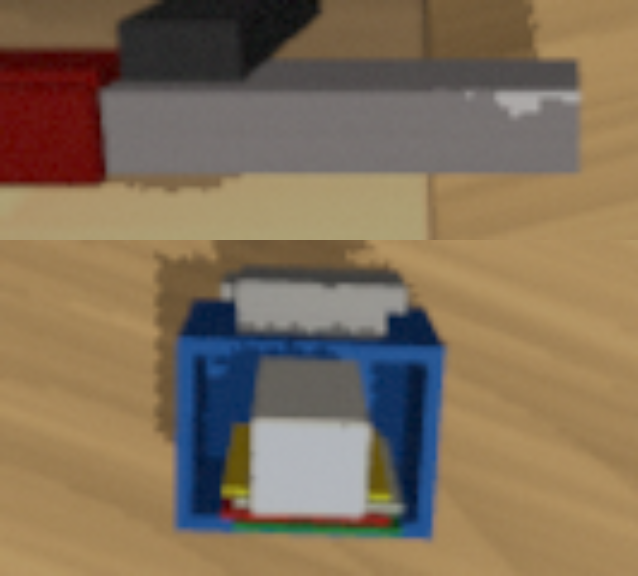

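```bash
python3 - <<'E'
from h import *
import pickle
C1,C2=pickle.load(open("w.pkl","rb"))
g=cv2.cvtColor(cv2.imread("pics/w1.png"),6).astype(float)
def edge(c,lo,hi):
    p=g[lo:hi,c-4:c+5].mean(1); d=np.abs(np.diff(p)); i=d.argmax(); w=d[max(i-1,0):i+2]; return lo+.5+(np.arange(max(i-1,0),i+2)*w).sum()/w.sum()
B=[];F=[]
for c in(40,70,100,115,260,280,295,305):
    b,f=edge(c,143,154),edge(c,161,172); B.append(plane(C1,c,b,.13075));F.append(plane(C1,c,f,.13075))
B=np.array(B)*1e3;F=np.array(F)*1e3
for n,L in(("back",B),("front",F)):
    k=np.polyfit(L[:,1],L[:,0],1);print(n,"yaw",-np.degrees(np.arctan(k[0])),"x at y=100",np.polyval(k,100),"res",np.round(L[:,0]-np.polyval(k,L[:,1]),1))
print("mouth",plane(C1,319.7,148.8,.13075)*1e3,plane(C1,319.7,165.5,.13075)*1e3)
print("saddle mouth end",plane(C1,221,156,.14075)*1e3,"far",plane(C1,127.5,156,.14075)*1e3)
px=lambda u,v:(255+u/4.8-.5,128+(v-240)/4.8-.5)
for n,z,ps in(("post",.108,[(252,420),(368,417),(368,516),(250,517)]),("rim",.064,[(178,347),(443,344),(433,537),(178,530)]),("flange back top",.065,[(225,277),(403,279)])):
    w=np.array([plane(C2,*px(*p),z) for p in ps])*1e3;print(n,np.round(w,1).tolist(),"ctr",w.mean(0))
    for i,j in((1,0),(2,3))[:len(ps)//2]:
        v=w[i]-w[j];print("  len",np.linalg.norm(v),"yaw",np.degrees(np.arctan2(-v[0],v[1])))
E
```

```text
back yaw -14.367256255078805 x at y=100 547.5371940718817 res [ 0.   0.  -0.  -0.   0.2  0.1 -0.2 -0. ]
front yaw -14.322136199549634 x at y=100 564.5655360834995 res [ 0.   0.   0.  -0.1  0.   0.   0.  -0.1]
mouth [565.69638705 169.72716785 130.75      ] [581.17604973 165.83473474 130.75      ]
saddle mouth end [548.13216619  81.01954809 140.75      ] far [527.04870897  -1.7041269  140.75      ]
post [[452.6, 320.3, 108.0], [443.3, 343.3, 108.0], [463.7, 351.3, 108.0], [472.9, 327.3, 108.0]] ctr [458.12398634 335.53829251 108.        ]
  len 24.77313119277385 yaw 22.040047875344158
  len 25.72912617957864 yaw 21.02945390777006
rim [[451.7, 300.0, 64.0], [428.9, 358.9, 64.0], [474.2, 374.8, 64.0], [494.7, 314.9, 64.0]] ctr [462.36295782 337.13924748  64.        ]
  len 63.20837680836484 yaw 21.187915744778127
  len 63.33883068258032 yaw 18.88357420668561
flange back top [[432.1, 304.9, 65.0], [417.9, 344.2, 65.0]] ctr [424.98236248 324.54493589  65.        ]
  len 41.75627739256657 yaw 19.906878048865018
```

```bash
cat >> h.py <<'E'
YC,YS=.361,-.2504
M=np.array([.5734,.1678]); xs=np.array([np.cos(YS),np.sin(YS)]); ys=np.array([-np.sin(YS),np.cos(YS)])
def P(d,z,dx=0.): return np.r_[M+(.031+dx)*xs+d*ys,z]   # TCP with head centre d beyond the mouth
def stand(p): v=np.asarray(p)[:2]-M; return np.array([v@xs,v@ys])*1e3
def lin(*a,**k):
    r=arm.move_linear(*a,**k); s=arm.get_state(); print("t%.2f"%s["time"],r,"pos",np.round(s["position"]*1e3,1),"F",np.round(s["contact_force"],1),"g %.0f w %.3f"%(s["grasp_force"],s["width"])); return r
E
python3 - <<'E'
from h import *
lin([.4583,.3355,.12],q(YC),speed=.25)
lin([.4583,.3355,.076],speed=.08,contact_N=8)
arm.gripper_to(0.0,60); arm.dwell(.2)
lin([.4583,.3355,.10],speed=.08)
lin([.4583,.3355,.18],speed=.15)
arm.reach(P(.055,.18),q(YS)); lin(P(.055,.136),speed=.15); arm.dwell(.3)
import pickle
C=cal("wrist");s=arm.get_state();print(s["position"],s["contact_force"],s["moment"],s["time"])
a=snap("wrist","pics/w3.png")[:,:,::-1];pickle.dump(C,open("w3.pkl","wb"))
b=snap("side","pics/s3.png")[:,:,::-1]
uv=proj(C,np.r_[M,.131]);print(uv)
u,v=uv.astype(int);c=a[max(v-60,0):v+90,max(u-100,0):u+120];print("origin",max(u-100,0),max(v-60,0))
cv2.imwrite("pics/z3.png",cv2.resize(c,None,fx=3.6,fy=3.6,interpolation=cv2.INTER_LINEAR))
E
```

```text
t5.48 False pos [459.2 335.8 121.9] F [-0.2  0.4 -0.1] g 0 w 0.999
t6.18 False pos [458.5 335.5  76.2] F [-0.3  0.8 -0.2] g 0 w 0.997
t7.42 False pos [458.2 335.6 100.2] F [ 0.2 -0.4 -3. ] g 59 w 0.282
t8.10 False pos [457.7 335.3 178.5] F [ 1.2  0.9 -3.9] g 59 w 0.284
t9.36 False pos [616.7 213.8 136.2] F [-0.2  0.1 -1.3] g 59 w 0.281
[0.61741409 0.21367341 0.13714212] [ 0.40598756  0.27497908 -3.10737532] [ 0.00740058  0.0274839  -0.03002868] 9.6583
[217.55344698 191.17701378]
origin 117 131
```

View pics/z3.png

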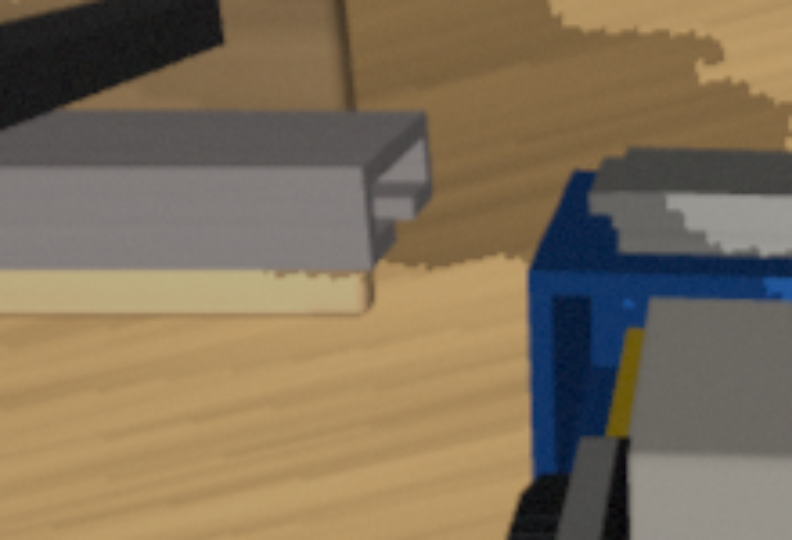

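The crop shows the rail mouth's top corners at (363,166) and (372,268). The flange's top face runs from row ~191 to ~254, with its full-thickness step at column ~618. The caddy is held square. Next: the offset in the stand frame.

```bash
python3 - <<'E'
from h import *
import pickle
C=pickle.load(open("w3.pkl","rb"));px=lambda u,v:(117+u/3.6-.5,131+v/3.6-.5)
for n,z,p in(("rail back",.13075,(363,166)),("rail front",.13075,(372,268)),("rail back L",.13075,(10,165)),("rail front L",.13075,(10,268)),("fl back",.1255,(700,192)),("fl back2",.1255,(618,191)),("fl front",.1255,(618,254)),("fl front2",.1255,(750,256)),("nose tip",.1225,(590,190)),
  ("post back",.1685,(640,456)),("post back2",.1685,(785,453))):
    print(n,np.round(stand(plane(C,*px(*p),z)),2))
print("cmd",P(.055,.136))
for i in range(4):
    s=arm.get_state();print(s["position"],s["joint_pos"]); arm.dwell(.1)
g=cv2.cvtColor(cv2.imread("pics/w3.png"),6)
for c in(292,300,308,312,318,325,332):print(c,g[170:206,c])
E
```

```text
rail back [-8.2   0.62]
rail front [8.14 0.4 ]
rail back L [ -8.37 -52.55]
rail front L [  8.11 -55.8 ]
fl back [-2.62 51.4 ]
fl back2 [-2.79 38.54]
fl front [ 7.65 38.24]
fl front2 [ 8.   59.34]
nose tip [-2.11 33.82]
post back [20.4  44.17]
post back2 [19.99 62.81]
cmd [0.61706175 0.2134032  0.136     ]
[0.61722935 0.21348892 0.13656812] [ 6.38646967e-01  1.82739667e-01  1.08338431e-01  6.90740544e-05
 -1.49560772e+00 -2.45978834e+00]
[0.61713921 0.21343211 0.13621016] [ 6.38634720e-01  1.82995226e-01  1.07992201e-01  2.63405682e-05
 -1.49549007e+00 -2.45983942e+00]
[0.61709254 0.21335601 0.13603894] [ 6.38563935e-01  1.83101278e-01  1.07811348e-01 -2.94234362e-06
 -1.49546916e+00 -2.45981859e+00]
[0.61707115 0.21333951 0.13594906] [ 6.38558422e-01  1.83177906e-01  1.07737501e-01 -1.08951117e-05
 -1.49545315e+00 -2.45987172e+00]
292 [106  96  75  68  65  67  68  67  68  66  69  67  68  67  87 100 102 103
 102 101 100 100 101 100  99 100  97 101 102 101 100  64  31  28  30  34]
300 [110 103  79  67  68  67  63  66  69  68  67  66  67  71  88  98 102 100
 101 102 100 100  99 101  98  98  98 101 101 102 100  72  41  37  28  32]
308 [106 102  80  70  69  70  67  67  65  66  66  66  67  68 102 142 151 150
 151 150 152 151 151 152 136 111  97  98 102 102 102  71  38  34  33  35]
312 [107 107  85  69  68  66  67  68  67  66  67  65  65  68  85 139 152 151
 151 151 150 151 150 152 143 115  99 100 102 104 101  81  48  34  28  26]
318 [108 106  86  70  67  68  69  67  72  69  69  69  66  70  85 138 152 152
 150 151 152 151 150 151 152 147 149 149 149 153 143 105  55  31  32  27]
325 [106 108  91  71  68  67  69  66  68  67  67  68  67  64  66 134 153 150
 152 153 152 152 150 153 152 148 148 148 151 133 111  89  55  29  30  32]
332 [107 108  95  78  69  67  66  68  70  68  70  67  67  67  71 119 148 153
 153 153 152 152 151 152 152 150 147 148 150 153 153 121  66  27  30  34]
```

```bash
python3 - <<'E'
from h import *
dx=-.00025
lin(P(.030,.136,dx),speed=.04,contact_N=6); arm.dwell(.3)
s=arm.get_state();print(np.round(s["contact_force"],2))
if not lin(P(.010,.136,dx),speed=.015,contact_N=5): lin(P(-.025,.136,dx),speed=.025,contact_N=5)
s=arm.get_state();f=s["contact_force"];print(stand(s["position"]),f[:2]@xs,f[:2]@ys,f[2],s["moment"])
E
```

```text
t10.93 False pos [610.7 189.2 136.1] F [ 0.2  0.3 -2.9] g 59 w 0.286
[ 0.25 -0.39 -2.49]
t12.72 False pos [605.7 169.9 136. ] F [-0.2  0.6 -2.1] g 59 w 0.280
t14.27 False pos [597.  136.1 135.9] F [ 0.   0.1 -2.2] g 59 w 0.279
[ 30.7411489  -24.87643062] -0.0010974324949330472 0.07176170415337624 -2.1861741717829615 [-0.05446869  0.00832418 -0.00522314]
```

```bash
cat > step.py <<'E'
from h import *
import sys
a,b,n,v,lim=map(float,sys.argv[1:6])
for d in np.linspace(a,b,int(n)+1)[1:]:
    r=arm.move_linear(P(d/1e3,.136,-.00025),speed=v,contact_N=lim)
    F=[];
    for _ in range(3): arm.dwell(.03); s=arm.get_state();F.append(s["contact_force"])
    f=np.mean(F,0);fy=f[:2]@ys;print("t%.1f cmd %.1f d %.1f Fy %.2f Fx %.2f Fz %.2f"%(s["time"],d,stand(s["position"])[1],fy,f[:2]@xs,f[2]),r)
    if r or fy>11: break
E
python3 step.py -25 -65 1 .04 5; python3 step.py -65 -137 18 .03 8
```

```text
t15.5 cmd -65.0 d -64.8 Fy 0.27 Fx -0.00 Fz -3.26 False
t15.9 cmd -69.0 d -69.0 Fy -0.27 Fx 0.14 Fz -2.79 False
t16.3 cmd -73.0 d -73.0 Fy -0.48 Fx -0.14 Fz -3.18 False
t16.7 cmd -77.0 d -77.0 Fy 0.06 Fx 0.48 Fz -2.62 False
t17.1 cmd -81.0 d -81.1 Fy 0.03 Fx 0.17 Fz -3.24 False
t17.4 cmd -85.0 d -85.0 Fy 0.31 Fx -0.32 Fz -3.09 False
t17.8 cmd -89.0 d -89.1 Fy 0.01 Fx -0.54 Fz -4.13 False
t18.2 cmd -93.0 d -92.8 Fy 2.59 Fx 0.27 Fz -6.52 False
t18.6 cmd -97.0 d -97.2 Fy 1.81 Fx -0.18 Fz -6.72 False
t19.0 cmd -101.0 d -101.3 Fy 1.54 Fx 0.05 Fz -6.40 False
t19.4 cmd -105.0 d -105.3 Fy 1.07 Fx -0.07 Fz -5.48 False
t19.7 cmd -109.0 d -109.3 Fy 0.61 Fx 0.36 Fz -5.84 False
t20.1 cmd -113.0 d -113.3 Fy -0.26 Fx -0.10 Fz -6.00 False
t20.5 cmd -117.0 d -117.3 Fy 0.54 Fx -0.68 Fz -5.66 False
t20.9 cmd -121.0 d -121.2 Fy -0.17 Fx 0.33 Fz -5.81 False
t21.3 cmd -125.0 d -125.2 Fy -0.24 Fx 0.17 Fz -5.48 False
t21.6 cmd -129.0 d -129.2 Fy 0.40 Fx -0.22 Fz -6.07 False
t22.0 cmd -133.0 d -133.2 Fy 0.11 Fx -0.02 Fz -6.04 False
t22.4 cmd -137.0 d -137.2 Fy -0.06 Fx 0.01 Fz -5.59 False
```

```bash
python3 step.py -137 -170 33 .015 6
```

```text
t22.8 cmd -138.0 d -138.0 Fy 0.57 Fx -0.22 Fz -5.40 False
t23.1 cmd -139.0 d -139.0 Fy 1.61 Fx 0.16 Fz -5.73 False
t23.5 cmd -140.0 d -140.1 Fy 1.11 Fx 0.24 Fz -5.01 False
t23.8 cmd -141.0 d -141.1 Fy 1.27 Fx 0.17 Fz -5.38 False
t24.2 cmd -142.0 d -142.1 Fy 0.75 Fx 0.22 Fz -5.58 False
t24.5 cmd -143.0 d -143.0 Fy 0.72 Fx 0.23 Fz -5.35 False
t24.9 cmd -144.0 d -144.0 Fy 1.43 Fx -0.35 Fz -5.66 False
t25.2 cmd -145.0 d -145.1 Fy 0.62 Fx 0.34 Fz -5.09 False
t25.6 cmd -146.0 d -146.0 Fy 1.13 Fx -0.33 Fz -5.88 False
t25.9 cmd -147.0 d -146.5 Fy 3.94 Fx -0.87 Fz -5.44 False
t26.3 cmd -148.0 d -147.4 Fy 5.02 Fx -0.08 Fz -5.03 False
t26.6 cmd -149.0 d -148.3 Fy 5.27 Fx -0.07 Fz -5.46 False
t27.0 cmd -150.0 d -149.1 Fy 6.26 Fx -0.50 Fz -5.18 False
t27.3 cmd -151.0 d -150.0 Fy 6.45 Fx -0.09 Fz -5.14 False
t27.7 cmd -152.0 d -150.9 Fy 6.64 Fx -0.34 Fz -5.24 False
t28.0 cmd -153.0 d -152.1 Fy 5.81 Fx -0.43 Fz -5.13 False
t28.4 cmd -154.0 d -153.0 Fy 6.32 Fx -1.02 Fz -5.05 False
t28.7 cmd -155.0 d -153.8 Fy 6.75 Fx -0.23 Fz -4.86 False
t29.1 cmd -156.0 d -154.7 Fy 6.68 Fx -0.12 Fz -4.82 False
t29.4 cmd -157.0 d -155.5 Fy 6.60 Fx -0.53 Fz -4.44 False
t29.8 cmd -158.0 d -156.4 Fy 7.73 Fx -0.46 Fz -4.26 False
t30.1 cmd -159.0 d -157.2 Fy 8.74 Fx -1.30 Fz -4.44 False
t30.5 cmd -160.0 d -157.4 Fy 10.79 Fx -0.83 Fz -4.26 False
t30.8 cmd -161.0 d -157.7 Fy 12.75 Fx -1.38 Fz -4.26 False
```

```bash
python3 step.py -161 -155 2 .02 30; python3 step.py -155 -148 7 .015 5; python3 - <<'E'
from h import *
a=snap("side","pics/s4.png");b=snap("wrist","pics/w4.png")
S=cal("side");u,v=proj(S,np.r_[M-.1*ys,.11]).astype(int)
c=cv2.resize(a[v-55:v+65,u-80:u+80],None,fx=3,fy=3)[:,:,::-1];d=cv2.resize(b,(576,360))[80:320,:480][:,:,::-1]
cv2.imwrite("pics/z4.png",np.vstack([c[:,:480],d]))
E
```

```text
t31.2 cmd -158.0 d -156.3 Fy 7.29 Fx -0.40 Fz -4.73 False
t31.6 cmd -155.0 d -153.8 Fy 6.50 Fx -0.44 Fz -4.62 False
t32.0 cmd -154.0 d -153.0 Fy 5.75 Fx -0.49 Fz -4.59 False
t32.3 cmd -153.0 d -152.2 Fy 5.22 Fx -0.26 Fz -4.52 False
t32.7 cmd -152.0 d -151.4 Fy 5.89 Fx -0.54 Fz -4.42 False
t33.0 cmd -151.0 d -150.7 Fy 4.36 Fx -0.32 Fz -4.84 False
t33.4 cmd -150.0 d -150.1 Fy 3.52 Fx 0.15 Fz -4.57 False
t33.7 cmd -149.0 d -149.6 Fy -0.33 Fx 0.70 Fz -4.30 False
t34.1 cmd -148.0 d -149.0 Fy -5.39 Fx 1.00 Fz -3.69 False
```

View pics/z4.png

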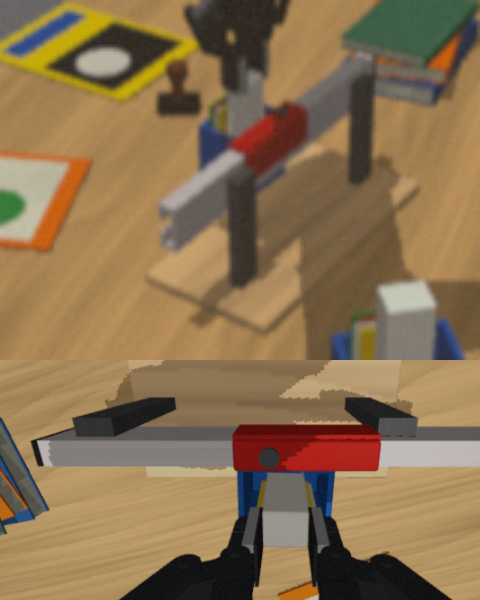

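The catch holds: pulling back 1 mm met −5.4 N. The picture shows the caddy hanging under the saddle, still gripped. I'll ease to neutral, release, retreat and verify.

```bash
python3 - <<'E'
from h import *
lin(P(-.1493,.136,-.00025),speed=.01); arm.dwell(.2)
lin(P(-.1493,.1348,-.00025),speed=.01,contact_N=4); arm.dwell(.2)
s=arm.get_state();p=s["position"];print(np.round(s["contact_force"],1))
arm.gripper_to(.6); arm.dwell(.3)
lin(np.r_[p[:2],.20],speed=.08,contact_N=6)
lin(np.r_[p[:2],.30],speed=.2); arm.dwell(.8)
print(arm.get_state()["time"])
a=snap("scene","pics/s5.png");b=snap("wrist","pics/w5.png");c=snap("side","pics/sd5.png")
u=cv2.resize(a[145:345,260:500],None,fx=2,fy=2);v=cv2.resize(c[165:345,225:385],(320,360))
z=np.zeros((580,800,3),np.uint8);z[:400,:480]=u;z[:360,480:]=v;z[400:,:320]=cv2.resize(b,(320,200))[:180]
z[360:580,480:800]=cv2.resize(b[100:320,160:480],(320,220))
cv2.imwrite("pics/z5.png",z[:,:,::-1])
E
```

```text
t34.45 False pos [566.3  15.5 136.2] F [ 0.6 -1.4 -3.6] g 60 w 0.280
t34.86 True pos [566.8  15.2 135.5] F [ 1.6 -0.6  2.3] g 60 w 0.284
[ 3.  -0.1  3.9]
t36.71 False pos [566.1  15.1 199.2] F [ 0.6 -0.2 -0.1] g 0 w 0.597
t37.36 False pos [566.3  15.3 299.3] F [0.7 0.2 0.1] g 0 w 0.600
38.1583
```

View pics/z5.png

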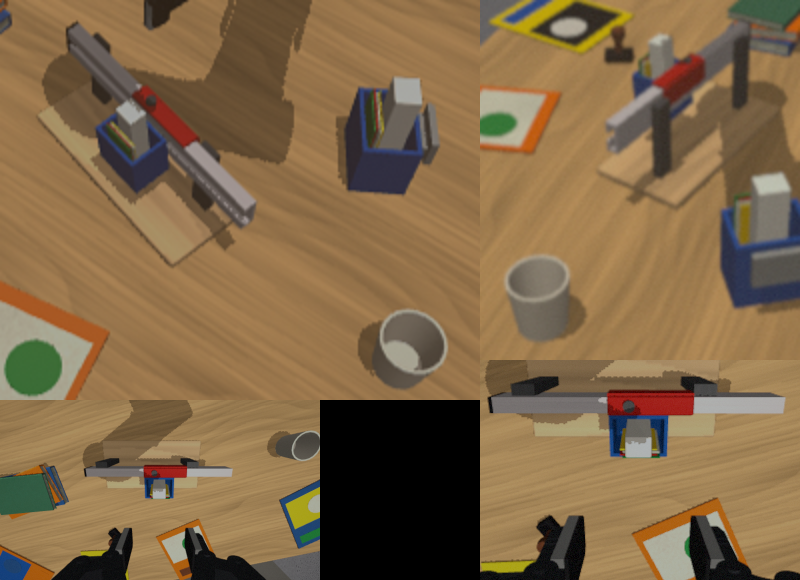

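The caddy hangs level under the saddle, the gripper is clear, and the mug, stamp and books have not moved. Handing in.

```bash
python3 -c "
from cell import arm
print(arm.job_done())"
```

```text
the job is handed in; nothing more can be done
None
```

I handed the job in at about 38 s: the caddy hangs locked between the catch and the bumper and the gripper is clear, but I missed the snap and crept on about 5 mm, apparently onto the hard stop (at most about 13 N), before backing off to confirm that the catch held.

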